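# Switch on the bench supply under its sprung guard

## Task

Switch on the bench supply with a light touch: lift the red spring guard at least halfway up with a finger under its tab, then, with the guard held up by the finger, push the toggle beneath it away from the tab until it snaps over, and let the guard drop fully shut over it. Grip nothing, do not lift the box or shove it along the bench, and leave the things round it where they are.

Things in the scene. Friction and masses are not known exactly. Their poses are not given: they have to be found in the camera images.
- supply_box: Bench supply, blue-grey case 160 x 200 mm (x, y), 2.6 kg, loose on rubber feet; slides if pushed level with about 10 N. Origin: centre of underside; x to its back, y to its left, z up; front faces the robot, turned 3 to 35 degrees anticlockwise from above. Light grey top panel slopes: 55 mm high at the front edge, 69 at x = 0, 83 at the back (10 degrees). Meter and binding posts (17 mm high) at left, guarded toggle at right (y = -45 mm).
- guard (a joint): Opening of the red guard, rad: 0 shut, 1.5 fully up. Weight and a weak spring always close it (under 0.6 N at the tab): it stays up only while held. A hood 31 mm wide with a clear window; shut, its top is 33 mm above the panel, its sides end 4 mm above it, its front wall (38 mm before the hinge) ends 18 mm above it; from there the finger tab, 28 mm wide, 2.5 thick, juts 9 mm to the front, with a rounded edge.
- guard_hinge (a point): Centre of the guard's hinge axis, which runs along the box's y, 8 mm above the panel and 19 mm up the slope behind the toggle's pivot. The guard swings up and back, away from the front.
- guard_tab (a point): Middle of the tip edge of the tab, the guard's foremost point; it moves with the guard. Shut, it is 45 mm before the hinge axis (along the slope) and 23 mm above the panel; the underside of the tab's root is at 18 mm. A finger that leans back toward the robot by 30 to 45 degrees goes in under the tab.
- toggle (a joint): Angle of the toggle, rad: 0 = off, leaning 17 degrees from the panel's normal toward the front; 0.60 = on, leaning 17 degrees toward the back. Over-centre spring: it resists with up to about 3 N near its tip; past the middle (0.30) it snaps over to the other end and stays there. It starts off.
- toggle_tip (a point): Tip of the toggle's steel bat lever, on its axis: 8 mm thick, 28 mm from the pivot, which lies 3 mm under the panel's face and 19 mm in front of the hinge axis. Off, the tip is 24 mm above the panel and 8 mm in front of the pivot; on, 8 mm behind it.
- flux_bottle: Bystander, loose: cream flux bottle with a black needle cap, 40 mm in diameter, 100 mm high; origin under its centre.
- relay: Bystander, loose: white plug-in relay, upright, 29 x 28 x 48 mm; origin under its centre.
- spool_tin: Bystander, loose: solder reel with yellow flanges, upright, 48 mm in diameter, 58 mm high; origin under its centre.
- pcb_module: Bystander, loose: small green circuit board lying flat left of the box, 45 x 75 x 13 mm; origin under its centre.

How it is judged:
On the way, in this order (a step that is already met when the one before it is completed fails the run):
1. the guard is lifted at least about halfway while the toggle is still off (value of joint guard above 0.6 rad and value of joint toggle below 0.2 rad), for 0.1 s.
2. the toggle is pushed over to on with the guard still up (value of joint toggle above 0.45 rad and value of joint guard above 0.15 rad), for 0.05 s.
At the end, for the whole second after the job is handed in: The toggle is on (beyond 0.53 rad), the guard is shut over it (under 0.06 rad), the box stands level on the bench within 20 mm of where it was, and the four loose things are within 20 mm of where they were (value of joint toggle above 0.53 rad and value of joint guard below 0.06 rad and distance of each of supply_box, flux_bottle, relay, spool_tin, pcb_module from where it was at the start of the episode below 0.02 m and height (world z) of supply_box below 0.008 m and angle between supply_box's own z axis and vertical below 0.05 rad and linear speed of supply_box below 0.02 m/s); the robot touches nothing.
It fails at once if the box is lifted, tipped or shoved more than 20 mm along the bench (distance of supply_box from where it was at the start of the episode above 0.02 m or height (world z) of supply_box above 0.012 m or angle between supply_box's own z axis and vertical above 0.12 rad).
It fails at once if a bystander is moved more than 20 mm or tipped over (distance of any of flux_bottle, relay, spool_tin, pcb_module from where it was at the start of the episode above 0.02 m or angle between any of flux_bottle, relay, spool_tin, pcb_module's own z axis and vertical above 0.5 rad).
It fails at once if the guard or the toggle is gripped or forced (more than 35 N from the fingers) (contact force between the fingers and guard above 35 N or contact force between the fingers and toggle above 35 N).
It also fails if it takes over 38 s, if anything falls off the work surface, if the arm or the gripper's body presses on something with over 40 N, if the wrist force passes 120 N, or if a joint passes its speed limit or range.

## Robot

A 6-joint arm with a two-finger parallel gripper is mounted at the origin on a cart in front of the work surface, level with it; the furniture and walls round the work are solid. World frame = base frame: x ahead of the robot, y to its left, z up, the work surface at z = 0. Lengths are in m, angles in rad, forces in N, time in s.
With the tool pointing down it reaches from about 0.35 to 0.975 m from the base axis. Payload 4.9 kg.
Tool frame: the origin (TCP) lies between the finger pads; the fingertips stand 22 mm ahead of it and the grasp point (between the pads) lies 3 mm ahead of it; z points along the fingers, y is the line along which they close (so a half turn about z gives the same grasp; the last joint's range is limited). The gripper opens to 85 mm and grips with 20 to 120 N. Pads are 22 mm wide; open, the fingers measure 114 mm over their backs; the gripper's body (76 mm by 85 mm) begins 54 mm behind the grasp point. The pads swing forward as they close: fully open they stand 13 mm farther back than shut.
Start: joints at [-1.327, 0.053, 1.613, -0, 1.476, -0.119], TCP at [0.222, -0.584, 0.253] pointing down, gripper open.
Joint ranges: [-3.01, 3.01], [-1.01, 2.22], [0.06, 2.58], [-1.02, 4.17], [0.09, 2.62], [-3.14, 3.14]. Speed limits (rad/s): [2.57, 2.57, 3.14, 3.14, 3.14, 3.14].

## Interface

Orientations are given as a unit quaternion [w, x, y, z].
In Python, from plant import state, grab_frame, get_calibration, job_done, recognise, regions_of gives the robot as it stands.
- The arm moves only by the tool apply_moves, never from a script. Its argument "targets" is a list of rows, each an object with "translation": the shift along the tool's x, y, z normalised to -1 to 1, where 1 is 100 mm, a list of three; "twist": the turn about the tool's z normalised to -1 to 1, where 1 is 0.1 rad; "hand": the opening, from 0 (shut) to 1 (fully open). A call has 1 to 8 rows; each row shifts and turns the commanded pose from where the row before left it, along the tool's axes as they then stand; what a row does not reach is not made up. A row lasts 1/10 s, in which the tool goes at most 50 mm and 8.59 degrees, less where a joint would pass 70% of its speed; a pose out of reach is approached as far as the arm can. A call with a number of a shift or a turn outside -1 to 1 is refused whole. A call with a gripper value outside its range is refused whole. The fingers move at their own pace and stop on an object; the grip force is fixed at half the most. Time passes only in rows, so rows that do not move let the fingers close. It gives the time, the measured TCP pose, the force, the opening and the grip force at its end, in the units of the state.
- state(): the state, without advancing time (a new reading comes with each control period).
- grab_frame(name): name is "scene" or "side" or "wrist"; returns the picture (384x512x3 uint8, red, green, blue); there is no depth.
- get_calibration(name): a dict with "camera_matrix" (3x3 intrinsics, pixels), "D" ([k1, k2, p1, p2, k3] as OpenCV has them; the pictures are not rectified), "pose" (4x4, takes a point from camera to world coordinates). Camera axes: x right, y up, looking along -z (the intrinsics and any distortion apply to the point x, -y, -z); pixel columns grow to the right and rows downward; lengths in m; the calibration is good to about 2 mm. A picture is of the moment at which its call begins: read the wrist's pose just before it. get_calibration takes no time and is no camera call; for the wrist camera it gives the pose at the moment of the call.
- job_done(): hands the job in; it is judged then, once.
Trained networks look in the newest picture that a camera, given by its name, has taken for a name from the list of things; names that differ only in an ending like _2 or _b are one class to them, and where a whole thing is asked for, a point or a joint stands for the part that bears it (a point fixed in the world has none). Each returns a list of dicts, best first, with "score" (0 to 1); they miss things now and then, are a little off and sometimes report something else, mostly with a low value. They report only what shows in the picture. A call takes as long as a camera call.
- recognise(camera, query): "point" ([x, y, z] in m, in world coordinates, good to about 4 mm: the middle of the surface that is visible of it).
- regions_of(camera, query): "pixels" (384x512 bool, what is visible of it).
The state is a dict: "time": time; "joint_pos": joint angles; "joint_vel": joint speeds; "joint_efforts": joint torques, N m; "tool_pos": TCP position; "tool_rot": TCP orientation; "contact_force": force on the tool from outside, world axes, zero at the start; "ft_torque": the same for the moment, N m; "gripper_width": opening from 0.0 (shut) to 1.0 (fully open); "grasp_force": force on a finger pad.
Only numpy, scipy, OpenCV 4.12 (cv2) and the standard library are available. Lean on these libraries where they do the work, as an engineer would, in place of code of your own. Each camera call takes 0.05 s, during which the arm holds its last target. There are 200 camera calls.

## Working session

There is one attempt and no reset: what is moved stays moved. The work goes in short steps, Python scripts to look and compute and a tool call to move; the robot and the scene stay as the last step left them, time stands still between calls to the robot, and variables do not carry over. Pictures are saved under pics/ and viewed, at most 10 in all, crops included, and the job is handed in when it is done.

Besides the shell and the picture viewer there is one more tool, called after "Call:" by a JSON object that holds its "api" and its "payload", one argument or row to a line. apply_moves: Moves the arm, as the interface text tells. Its arguments: {"type":"object","properties":{"targets":{"type":"array"}},"required":["targets"]}

```bash
mkdir -p pics; ls
cat > h.py <<'E'
import numpy as np, cv2
from plant import *
def save(cam,name):
    f=grab_frame(cam); cv2.imwrite(f'pics/{name}.png',f[:,:,::-1]); return f
E
python3 - <<'E'
from h import *
s=state(); print(s['time'],s['tool_pos'],s['tool_rot'],s['gripper_width'])
a=save('scene','scene1'); 
for q in ['supply_box','guard','guard_hinge','guard_tab','toggle_tip','flux_bottle','relay','spool_tin','pcb_module']:
    print(q,[(np.round(r['point'],3),round(r['score'],2)) for r in recognise('scene',q)[:2]])
b=save('side','side1')
for q in ['supply_box','guard','guard_hinge','guard_tab','toggle_tip','flux_bottle','relay','spool_tin','pcb_module']:
    print(q,[(np.round(r['point'],3),round(r['score'],2)) for r in recognise('side',q)[:2]])
cv2.imwrite('pics/both.png',cv2.resize(np.hstack([a,b])[:,:,::-1],(800,300)))
E
```

```text
pics
0.0 [ 0.22166052 -0.58376591  0.25205526] [-1.03881237e-03  9.83590590e-01  1.80411939e-01 -6.75935257e-05] 0.9991021435012711
supply_box []
guard [(array([0.537, 0.357, 0.091]), 0.72)]
guard_hinge [(array([0.537, 0.353, 0.092]), 0.59)]
guard_tab [(array([0.533, 0.361, 0.095]), 0.84)]
toggle_tip []
flux_bottle [(array([0.646, 0.409, 0.065]), 0.63)]
relay [(array([0.599, 0.492, 0.042]), 0.54)]
spool_tin [(array([0.385, 0.502, 0.04 ]), 0.94)]
pcb_module [(array([0.475, 0.552, 0.01 ]), 0.84)]
supply_box [(array([0.503, 0.457, 0.069]), 0.66)]
guard [(array([0.535, 0.359, 0.093]), 0.9)]
guard_hinge [(array([0.538, 0.358, 0.089]), 0.84), (array([0.604, 0.48 , 0.034]), 0.59)]
guard_tab [(array([0.536, 0.363, 0.095]), 0.79)]
toggle_tip []
flux_bottle [(array([0.644, 0.417, 0.053]), 0.57)]
relay [(array([0.605, 0.479, 0.034]), 0.73)]
spool_tin [(array([0.392, 0.504, 0.038]), 0.7)]
pcb_module [(array([0.471, 0.557, 0.013]), 0.64)]
```

View pics/scene1.png

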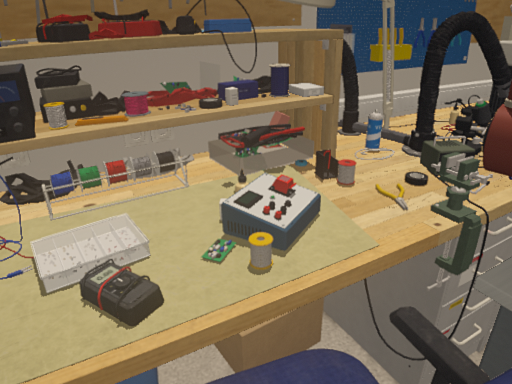

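View pics/side1.png

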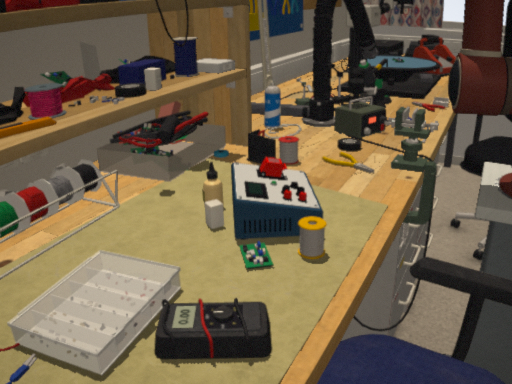

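The scene view has the box centred near pixel (272,208) with the red guard at (285,184). In the side view the guard is at (272,166) and the reel at (312,238), in front left of the box. The tool only translates and yaws, so I'll plan an approach with the wrist camera.

```bash
cat >> h.py <<'E'
from scipy.spatial.transform import Rotation as R
def tool():
    s=state(); q=s['tool_rot']; return np.array(s['tool_pos']),R.from_quat([q[1],q[2],q[3],q[0]]).as_matrix()
def shift(target):
    p,M=tool(); return M.T@(np.array(target)-p)*10
E
python3 - <<'E'
from h import *
p,M=tool(); T=np.array(get_calibration('wrist')['pose'])
print(np.round(M.T@(T[:3,3]-p),3)); print(np.round(M.T@T[:3,:3],2)); print(get_calibration('wrist')['camera_matrix'])
print(shift([.45,.32,.30]))
E
```

```text
[ 0.068  0.001 -0.12 ]
[[ 0.    0.96  0.27]
 [ 1.   -0.    0.  ]
 [ 0.    0.27 -0.96]]
[[270.26959514   0.         253.13090069]
 [  0.         270.26959514 192.81167578]
 [  0.           0.           1.        ]]
[ 5.34264126 -7.64449921 -0.46699346]
```

Call:
{"api": "apply_moves", "payload": {
  "targets": [
    {"translation":[0.28,-0.4,-0.1],"twist":0,"hand":0},
    {"translation":[0.28,-0.4,-0.1],"twist":0,"hand":0},
    {"translation":[0.28,-0.4,-0.1],"twist":0,"hand":0},
    {"translation":[0.28,-0.4,-0.1],"twist":0,"hand":0},
    {"translation":[0.28,-0.4,0],"twist":0,"hand":0},
    {"translation":[0.28,-0.4,0],"twist":0,"hand":0},
    {"translation":[0.28,-0.4,0],"twist":0,"hand":0},
    {"translation":[0.28,-0.4,0],"twist":0,"hand":0}
  ]
}}

```text
time: 1.8
tool_pos: [0.3176, -0.2039, 0.2935]
tool_rot: [0.0, 0.984, 0.18, 0.0]
contact_force: [0.9, 0.3, 0.6]
gripper_width: -0.0
grasp_force: 0.0
```

Call:
{"api": "apply_moves", "payload": {
  "targets": [
    {"translation":[0.28,-0.4,0],"twist":0,"hand":0},
    {"translation":[0.28,-0.4,0],"twist":0,"hand":0},
    {"translation":[0.28,-0.4,0],"twist":0,"hand":0},
    {"translation":[0.28,-0.4,0],"twist":0,"hand":0},
    {"translation":[0.28,-0.4,0],"twist":0,"hand":0},
    {"translation":[0.28,-0.4,0],"twist":0,"hand":0},
    {"translation":[0.28,-0.4,0],"twist":0,"hand":0},
    {"translation":[0.28,-0.4,0],"twist":0,"hand":0}
  ]
}}

```text
time: 2.6
tool_pos: [0.4135, 0.1754, 0.2937]
tool_rot: [0.0, 0.984, 0.181, 0.001]
contact_force: [1.0, -1.1, 0.3]
gripper_width: -0.0
grasp_force: 0.0
```

Call:
{"api": "apply_moves", "payload": {
  "targets": [
    {"translation":[0,0,0],"twist":-1,"hand":0},
    {"translation":[0,0,0],"twist":-1,"hand":0},
    {"translation":[0,0,0],"twist":-1,"hand":0},
    {"translation":[0,0,0],"twist":-1,"hand":0},
    {"translation":[0,0,0],"twist":-1,"hand":0},
    {"translation":[0,0,0],"twist":-1,"hand":0},
    {"translation":[0,0,0],"twist":-1,"hand":0},
    {"translation":[0,0,0],"twist":-1,"hand":0}
  ]
}}

```text
time: 3.4
tool_pos: [0.4135, 0.1731, 0.2934]
tool_rot: [0.0, 0.835, 0.551, 0.0]
contact_force: [0.9, 0.3, -0.4]
gripper_width: 0.0
grasp_force: 0.0
```

Call:
{"api": "apply_moves", "payload": {
  "targets": [
    {"translation":[0,0,0],"twist":-1,"hand":0},
    {"translation":[0,0,0],"twist":-1,"hand":0},
    {"translation":[0,0,0],"twist":-1,"hand":0},
    {"translation":[0,0,0],"twist":-1,"hand":0},
    {"translation":[0,0,0],"twist":-1,"hand":0},
    {"translation":[0,0,0],"twist":-1,"hand":0},
    {"translation":[0,0,0],"twist":-1,"hand":0},
    {"translation":[0,0,0],"twist":-0.2,"hand":0}
  ]
}}

```text
time: 4.2
tool_pos: [0.4135, 0.173, 0.2934]
tool_rot: [0.0, 0.588, 0.809, 0.0]
contact_force: [0.7, 0.3, -0.6]
gripper_width: 0.002
grasp_force: 0.0
```

Run:
```python
from h import *
print(shift([.47,.32,.28]))
```

```text
[1.22429462 0.99009998 0.1345276 ]
```

Call:
{"api": "apply_moves", "payload": {
  "targets": [
    {"translation":[0.31,0.25,0.03],"twist":0,"hand":0},
    {"translation":[0.31,0.25,0.03],"twist":0,"hand":0},
    {"translation":[0.31,0.25,0.03],"twist":0,"hand":0},
    {"translation":[0.31,0.25,0.03],"twist":0,"hand":0},
    {"translation":[0,0,0],"twist":0,"hand":0}
  ]
}}

```text
time: 4.7
tool_pos: [0.471, 0.3247, 0.2796]
tool_rot: [-0.001, 0.588, 0.809, -0.001]
contact_force: [-0.1, -0.7, 0.1]
gripper_width: -0.001
grasp_force: 0.0
```

Run:
```python
from h import *
print(tool()[0]); T=get_calibration('wrist'); a=save('wrist','w1')
for q in ['supply_box','guard','guard_hinge','guard_tab','toggle_tip']:
    print(q,[(np.round(r['point'],4),round(r['score'],2)) for r in recognise('wrist',q)[:2]])
m=[r for r in regions_of('wrist','supply_box')[:1]]; g=regions_of('wrist','guard')[:1]
for n,r in (('box',m),('guard',g)):
    if r: 
        c=max(cv2.findContours(r[0]['pixels'].astype(np.uint8),0,2)[0],key=cv2.contourArea); print(n,r[0]['score'],cv2.minAreaRect(c), cv2.approxPolyDP(c,4,True)[:,0].tolist())
np.savez('w1.npz',K=T['camera_matrix'],D=T['D'],T=T['pose'])
```

```text
[0.4709686  0.32474858 0.27958329]
supply_box []
guard [(array([0.5403, 0.3473, 0.1031]), 0.84)]
guard_hinge [(array([0.5376, 0.3494, 0.1041]), 0.62)]
guard_tab [(array([0.5375, 0.3539, 0.0957]), 0.57)]
toggle_tip []
box 0.69 ((312.8846130371094, 128.92306518554688), (175.13169860839844, 145.32205200195312), 78.69007110595703) [[366, 31], [228, 71], [265, 221], [385, 202], [379, 110]]
guard 0.94 ((315.52703857421875, 178.16217041015625), (31.400205612182617, 43.40133285522461), 80.53767395019531) [[334, 161], [294, 171], [297, 191], [333, 191], [338, 184]]
```

View pics/w1.png

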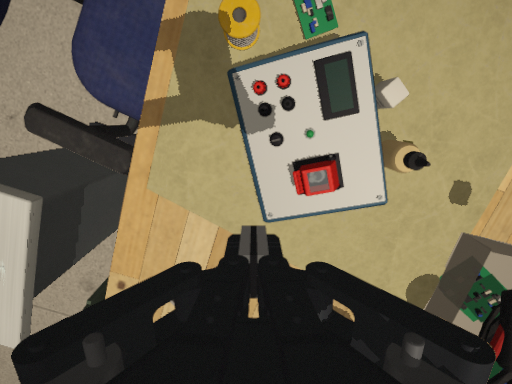

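```bash
cat > fit.py <<'E'
from h import *
from scipy.optimize import least_squares
d=np.load('w1.npz'); K,D,T=d['K'],d['D'],d['T']
def proj(P):
    c=(np.atleast_2d(P)-T[:3,3])@T[:3,:3]; c=c*[1,-1,-1]
    return cv2.projectPoints(c.reshape(-1,1,3),np.zeros(3),np.zeros(3),K,D)[0][:,0]
t=np.tan(np.radians(10)); C,S=np.cos(np.radians(10)),np.sin(np.radians(10))
def W(b,q): # box->world
    c,s=np.cos(b[2]),np.sin(b[2]); q=np.atleast_2d(q)
    return np.c_[b[0]+c*q[:,0]-s*q[:,1], b[1]+s*q[:,0]+c*q[:,1], q[:,2]]
def P(h,f,u,y=-.045): # slope coords: hinge at box x foot h on panel; f ahead of the hinge, u above panel
    return [h-f*C-u*S, y, .069+h*t-f*S+u*C]
E
cat > f1.py <<'E'
from fit import *
im=cv2.imread('pics/w1.png')
cor=np.array([[-.08,.1,.055],[.08,.1,.083],[.08,-.1,.083],[-.08,-.1,.055]])
px=np.array([[229,71],[367,32],[386,203],[265,221]],float)
r=least_squares(lambda b:(proj(W(b,cor))-px).ravel(),[.5,.42,.3]); b=r.x; print(b,np.degrees(b[2]),r.fun.round(1))
hsv=cv2.cvtColor(im,cv2.COLOR_BGR2HSV); red=(((hsv[...,0]<8)|(hsv[...,0]>172))&(hsv[...,1]>150)&(hsv[...,2]>60)).astype(np.uint8); red[:150]=0;red[215:]=0;red[:,:280]=0;red[:,360:]=0
c=max(cv2.findContours(red,0,2)[0],key=cv2.contourArea); print(cv2.approxPolyDP(c,2,True)[:,0].tolist())
for h in (-.01,0,.01,.02,.03):
    print(h,proj(W(b,[P(h,.045,.023,y) for y in (-.031,-.045,-.059)]+[P(h,.0,.033),P(h,.038,.033,-.0295),P(h,.038,.033,-.0605)])).round(0).tolist())
cv2.imwrite('pics/w1c.png',cv2.resize(im[140:225,270:390],None,fx=6,fy=6,interpolation=cv2.INTER_CUBIC))
E
python3 f1.py
```

```text
[0.52200598 0.38664118 0.54375121] 31.1546493665145 [-3.4 -0.7  2.5 -2.2  3.   2.  -2.4  2.9]
[[335, 161], [302, 165], [294, 171], [297, 192], [308, 195], [334, 190], [339, 185]]
-0.01 [[268.0, 176.0], [271.0, 187.0], [273.0, 198.0], [308.0, 183.0], [273.0, 176.0], [278.0, 201.0]]
0 [[277.0, 175.0], [279.0, 186.0], [281.0, 197.0], [317.0, 181.0], [282.0, 175.0], [287.0, 200.0]]
0.01 [[285.0, 173.0], [287.0, 184.0], [290.0, 195.0], [326.0, 180.0], [290.0, 173.0], [295.0, 198.0]]
0.02 [[294.0, 172.0], [296.0, 183.0], [298.0, 194.0], [336.0, 178.0], [299.0, 171.0], [304.0, 197.0]]
0.03 [[302.0, 170.0], [304.0, 181.0], [306.0, 193.0], [345.0, 177.0], [308.0, 170.0], [313.0, 195.0]]
```

View pics/w1c.png

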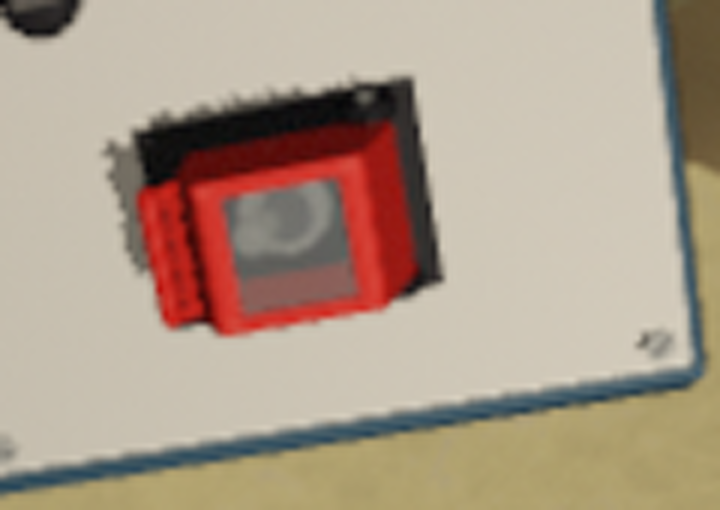

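Run:
```python
from fit import *
im=cv2.imread('pics/w1.png')
cv2.imwrite('pics/fing.png',cv2.resize(np.clip(im[215:345,160:350].astype(float)*2.2,0,255).astype(np.uint8),None,fx=4,fy=4,interpolation=cv2.INTER_CUBIC))
p,M=tool()
for z in (.022,.01,0,-.02,-.04):
  for y in (-.0145,-.0075,.0075,.0145): print(z,y,proj(p+M@[.011,y,z]).round(0).tolist(),proj(p+M@[-.011,y,z]).round(0).tolist())
```

```text
0.022 -0.0145 [[225.0, 229.0]] [[226.0, 264.0]]
0.022 -0.0075 [[237.0, 229.0]] [[238.0, 264.0]]
0.022 0.0075 [[264.0, 229.0]] [[264.0, 264.0]]
0.022 0.0145 [[277.0, 229.0]] [[276.0, 264.0]]
0.01 -0.0145 [[222.0, 238.0]] [[223.0, 276.0]]
0.01 -0.0075 [[236.0, 238.0]] [[236.0, 276.0]]
0.01 0.0075 [[265.0, 239.0]] [[264.0, 276.0]]
0.01 0.0145 [[278.0, 239.0]] [[277.0, 276.0]]
0 -0.0145 [[220.0, 247.0]] [[221.0, 287.0]]
0 -0.0075 [[234.0, 247.0]] [[235.0, 287.0]]
0 0.0075 [[266.0, 248.0]] [[265.0, 287.0]]
0 0.0145 [[280.0, 248.0]] [[279.0, 287.0]]
-0.02 -0.0145 [[214.0, 270.0]] [[216.0, 314.0]]
-0.02 -0.0075 [[231.0, 270.0]] [[232.0, 315.0]]
-0.02 0.0075 [[268.0, 270.0]] [[267.0, 315.0]]
-0.02 0.0145 [[285.0, 270.0]] [[283.0, 315.0]]
-0.04 -0.0145 [[206.0, 302.0]] [[209.0, 353.0]]
-0.04 -0.0075 [[226.0, 302.0]] [[228.0, 353.0]]
-0.04 0.0075 [[271.0, 302.0]] [[269.0, 353.0]]
-0.04 0.0145 [[291.0, 302.0]] [[289.0, 353.0]]
```

View pics/fing.png

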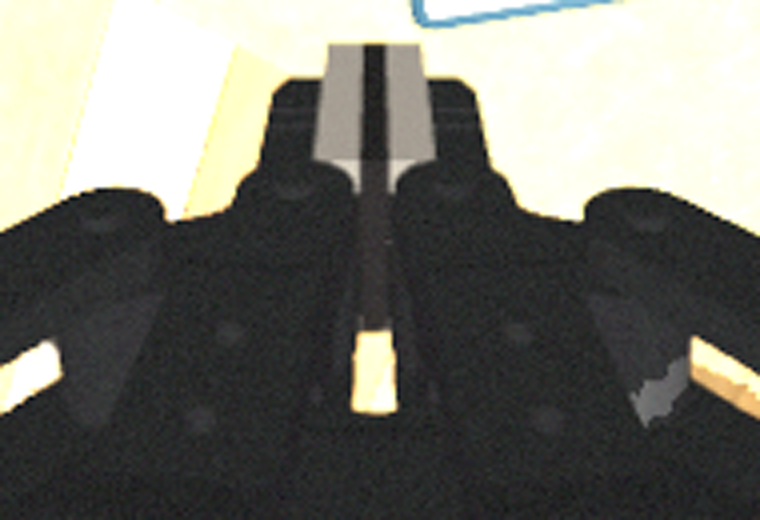

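The closed fingers show the grey pad sides: tip at crop row 44, about 13 mm wide together and flat for 30 mm along tool z, with wider black fingers behind. I'll use that pad side face (tool +x toward the back of the box) as the pushing face.

```bash
cat >> fit.py <<'E'
b=np.array([0.52200598,0.38664118,0.54375121]); H=.02
ex=np.array([np.cos(b[2]),np.sin(b[2]),0])
tip=W(b,P(H,.045,.023))[0]; hinge=W(b,P(H,0,.008))[0]; foot=W(b,P(H,.045,0))[0]
def fin(): # face distance before hinge (horizontal along box x), lateral err, tip z rel hinge
    p,M=tool(); f=p+M@[.011,0,.022]; d=hinge-f; return d@ex, (f-hinge)@np.array([-ex[1],ex[0],0]), -d[2]
E
python3 - <<'E'
from fit import *
print(tip,hinge,foot, 'tab rel hinge',(hinge-tip)@ex, tip[2]-hinge[2],'panel under tab',foot[2])
p,M=tool(); tgt=tip-ex*(.011+.025)+[0,0,.022+.05]; print(tgt, shift(tgt))
E
```

```text
[0.52105954 0.33348504 0.08736295] [0.56121337 0.35775965 0.080405  ] [0.52447742 0.33555129 0.06471237] tab rel hinge 0.04692107155055338 0.006957948300171254 panel under tab 0.06471237161915744
[0.49025167 0.31486045 0.15936295] [-0.11861674  0.16695923  1.22595095]
```

Call:
{"api": "apply_moves", "payload": {
  "targets": [
    {"translation":[0,0,0],"twist":1,"hand":0},
    {"translation":[0,0,0],"twist":1,"hand":0},
    {"translation":[0,0,0],"twist":1,"hand":0},
    {"translation":[0,0,0],"twist":1,"hand":0},
    {"translation":[0,0,0],"twist":1,"hand":0},
    {"translation":[0,0,0],"twist":1,"hand":0},
    {"translation":[0,0,0],"twist":1,"hand":0},
    {"translation":[0,0,0],"twist":1,"hand":0}
  ]
}}

```text
time: 5.9
tool_pos: [0.4706, 0.3212, 0.2817]
tool_rot: [0.0, 0.858, 0.513, 0.0]
contact_force: [-0.2, 0.2, -0.4]
gripper_width: 0.004
grasp_force: 0.0
```

Call:
{"api": "apply_moves", "payload": {
  "targets": [
    {"translation":[0,0,0],"twist":1,"hand":0},
    {"translation":[0,0,0],"twist":1,"hand":0},
    {"translation":[0,0,0],"twist":1,"hand":0},
    {"translation":[0,0,0],"twist":1,"hand":0},
    {"translation":[0,0,0],"twist":1,"hand":0},
    {"translation":[0,0,0],"twist":0.41,"hand":0},
    {"translation":[0,0,0],"twist":0,"hand":0}
  ]
}}

```text
time: 6.6
tool_pos: [0.4706, 0.3213, 0.2817]
tool_rot: [-0.0, 0.964, 0.267, 0.0]
contact_force: [1.1, -0.1, 0.0]
gripper_width: 0.003
grasp_force: 0.0
```

Run:
```python
from fit import *
tgt=tip-ex*(.011+.025)+[0,0,.022+.05]; print(shift(tgt),np.degrees(np.arctan2(tool()[1][1,0],tool()[1][0,0])),state()['contact_force'])
```

```text
[0.1345735  0.15595239 1.22359495] 31.00251141807129 [ 1.12412438 -0.10654673  0.00750172]
```

Call:
{"api": "apply_moves", "payload": {
  "targets": [
    {"translation":[0.04,0.05,0.4],"twist":0,"hand":0},
    {"translation":[0.04,0.05,0.4],"twist":0,"hand":0},
    {"translation":[0.05,0.055,0.42],"twist":0,"hand":0},
    {"translation":[0,0,0],"twist":0,"hand":0},
    {"translation":[0,0,0],"twist":0,"hand":0}
  ]
}}

```text
time: 7.1
tool_pos: [0.4894, 0.3148, 0.1594]
tool_rot: [0.0, 0.964, 0.268, -0.001]
contact_force: [0.1, 0.2, 0.9]
gripper_width: 0.002
grasp_force: 0.0
```

Run:
```python
import h
from h import *
T=get_calibration('wrist'); a=save('wrist','w2'); np.savez('w2.npz',K=T['camera_matrix'],D=T['D'],T=T['pose'])
import fit
from fit import *
print(fin(),state()['time'])
fit.K,fit.D,fit.T=np.array(T['camera_matrix']),np.array(T['D']),np.array(T['pose'])
pts=[P(H,.045,.023,y) for y in (-.031,-.059)]+[P(H,.038,.033,y) for y in (-.0295,-.0605)]+[P(H,0,.033,y) for y in (-.0295,-.0605)]
px=proj(W(b,pts)); print(px.round(0).tolist())
im=cv2.resize(a[:,:,::-1],None,fx=1.5,fy=1.5)
for p in px: cv2.circle(im,tuple(int(v*1.5) for v in p),3,(0,255,0),1)
pp,M=tool()
for y in(-.0067,.0067): cv2.circle(im,tuple(int(v*1.5) for v in proj(pp+M@[.011,y,.022])[0]),3,(255,255,0),1)
cv2.imwrite('pics/w2a.png',im)
```

```text
(np.float64(0.07124563350761169), np.float64(0.00043856752226241865), np.float64(0.05915877970414271)) 7.15Traceback (most recent call last):
  File "<stdin>", line 7, in <module>
IndexError: only integers, slices (`:`), ellipsis (`...`), numpy.newaxis (`None`) and integer or boolean arrays are valid indices
```

Run:
```python
import fit
from fit import *
d=np.load('w2.npz'); fit.K,fit.D,fit.T=d['K'],d['D'],d['T']; a=cv2.imread('pics/w2.png')
pts=[P(H,.045,.023,y) for y in (-.031,-.059)]+[P(H,.038,.033,y) for y in (-.0295,-.0605)]+[P(H,0,.033,y) for y in (-.0295,-.0605)]
px=proj(W(b,pts)); print(px.round(0).tolist())
im=cv2.resize(a,None,fx=1.5,fy=1.5)
for p in px: cv2.circle(im,tuple(int(v*1.5) for v in p),3,(0,255,0),1)
pp,M=tool()
for y in(-.0067,.0067): cv2.circle(im,tuple(int(v*1.5) for v in proj(pp+M@[.011,y,.022])[0]),3,(255,255,0),1)
cv2.imwrite('pics/w2a.png',im)
```

```text
[[233.0, 163.0], [273.0, 163.0], [230.0, 158.0], [276.0, 158.0], [228.0, 99.0], [278.0, 98.0]]
```

View pics/w2a.png

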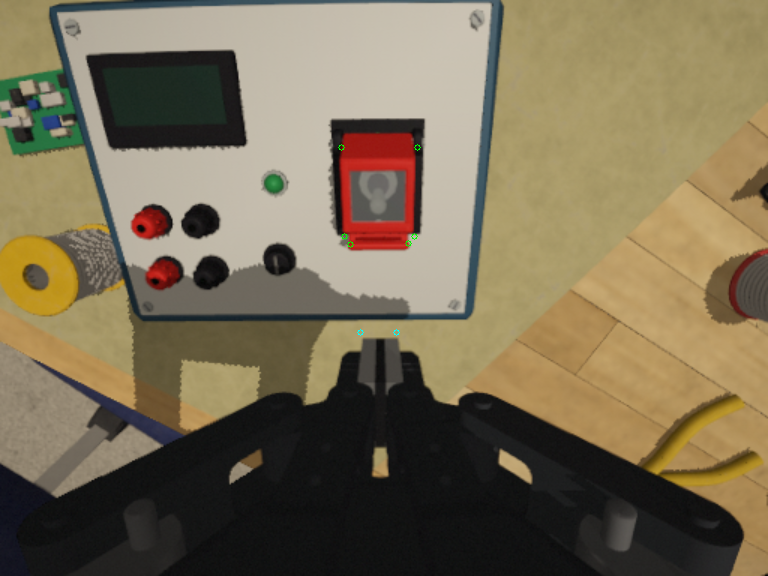

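The overlay matches: the tab's front edge is at (350–408, 250), the finger tip is at (380,338) and both are shifted by the same 2 mm. I'll go down in front of the tab.

Call:
{"api": "apply_moves", "payload": {
  "targets": [
    {"translation":[0.04,0,0.3],"twist":0,"hand":0},
    {"translation":[0.06,0,0.25],"twist":0,"hand":0},
    {"translation":[0.06,0,0.15],"twist":0,"hand":0},
    {"translation":[0,0,0],"twist":0,"hand":0},
    {"translation":[0.03,0,0],"twist":0,"hand":0},
    {"translation":[0.02,0,0],"twist":0,"hand":0},
    {"translation":[0,0,0],"twist":0,"hand":0}
  ]
}}

```text
time: 7.85
tool_pos: [0.509, 0.3267, 0.0916]
tool_rot: [-0.0, 0.964, 0.268, 0.002]
contact_force: [0.0, 0.8, 0.2]
gripper_width: 0.002
grasp_force: 0.0
```

Run:
```python
from fit import *
print(fin(),state()['contact_force'],state()['time'])
```

```text
(np.float64(0.049664677640924526), np.float64(0.00039855872455273717), np.float64(-0.01074616438476908)) [0.04784672 0.75724661 0.20152566] 7.85
```

Call:
{"api": "apply_moves", "payload": {
  "targets": [
    {"translation":[0,0,0.03],"twist":0,"hand":0},
    {"translation":[0.015,0,0],"twist":0,"hand":0},
    {"translation":[0,0,0],"twist":0,"hand":0}
  ]
}}

```text
time: 8.15
tool_pos: [0.5087, 0.3266, 0.0867]
tool_rot: [0.0, 0.964, 0.268, -0.001]
contact_force: [-4.2, -2.0, 6.3]
gripper_width: -0.002
grasp_force: 3.0
```

Call:
{"api": "apply_moves", "payload": {
  "targets": [
    {"translation":[0.01,0,0],"twist":0,"hand":0},
    {"translation":[0,0,0],"twist":0,"hand":0}
  ]
}}

```text
time: 8.35
tool_pos: [0.5092, 0.3269, 0.0868]
tool_rot: [0.0, 0.964, 0.268, -0.001]
contact_force: [-4.7, -3.2, 7.6]
gripper_width: 0.003
grasp_force: 4.1
```

Call:
{"api": "apply_moves", "payload": {
  "targets": [
    {"translation":[0.01,0,0],"twist":0,"hand":0},
    {"translation":[0,0,0],"twist":0,"hand":0}
  ]
}}

```text
time: 8.55
tool_pos: [0.5097, 0.3272, 0.0868]
tool_rot: [0.001, 0.964, 0.268, -0.002]
contact_force: [-7.0, -4.8, 9.3]
gripper_width: 0.001
grasp_force: 5.7
```

Call:
{"api": "apply_moves", "payload": {
  "targets": [
    {"translation":[-0.005,0,-0.02],"twist":0,"hand":0},
    {"translation":[0,0,0],"twist":0,"hand":0}
  ]
}}

```text
time: 8.75
tool_pos: [0.5098, 0.3273, 0.0879]
tool_rot: [0.0, 0.964, 0.268, -0.001]
contact_force: [-2.5, -1.8, 1.0]
gripper_width: -0.003
grasp_force: 1.2
```

Call:
{"api": "apply_moves", "payload": {
  "targets": [
    {"translation":[0,0,-0.02],"twist":0,"hand":0},
    {"translation":[0,0,0],"twist":0,"hand":0}
  ]
}}

```text
time: 8.95
tool_pos: [0.5102, 0.3275, 0.0902]
tool_rot: [0.0, 0.964, 0.268, -0.0]
contact_force: [-1.1, -1.8, -0.2]
gripper_width: 0.001
grasp_force: 1.0
```

Call:
{"api": "apply_moves", "payload": {
  "targets": [
    {"translation":[0.008,0,-0.02],"twist":0,"hand":0},
    {"translation":[0.006,0,-0.02],"twist":0,"hand":0},
    {"translation":[0,0,0],"twist":0,"hand":0}
  ]
}}

```text
time: 9.25
tool_pos: [0.5113, 0.3282, 0.0945]
tool_rot: [0.0, 0.964, 0.268, -0.001]
contact_force: [-3.7, -2.8, 1.0]
gripper_width: 0.003
grasp_force: 2.3
```

```bash
cat > look.py <<'E'
import sys
from fit import *
print(fin(),np.round(state()['contact_force'],1),state()['time'])
a=save('wrist',sys.argv[1]+'w'); s=save('side',sys.argv[1]+'s'); 
for c in('wrist','side'): print(c,[(np.round(r['point'],3),round(r['score'],2)) for r in recognise(c,'guard_tab')[:1]])
cv2.imwrite(f'pics/{sys.argv[1]}.png',np.hstack([cv2.resize(a[60:240,170:340],(425,450),interpolation=cv2.INTER_CUBIC),cv2.resize(s[140:225,220:290],(370,450),interpolation=cv2.INTER_CUBIC)])[:,:,::-1])
E
python3 look.py l1
```

```text
(np.float64(0.0470782296387889), np.float64(0.000483728292545381), np.float64(-0.007903240107192025)) [-3.7 -2.8  1. ] 9.25
wrist [(array([0.547, 0.351, 0.103]), 0.55)]
side [(array([0.535, 0.36 , 0.095]), 0.88)]
```

View pics/l1.png

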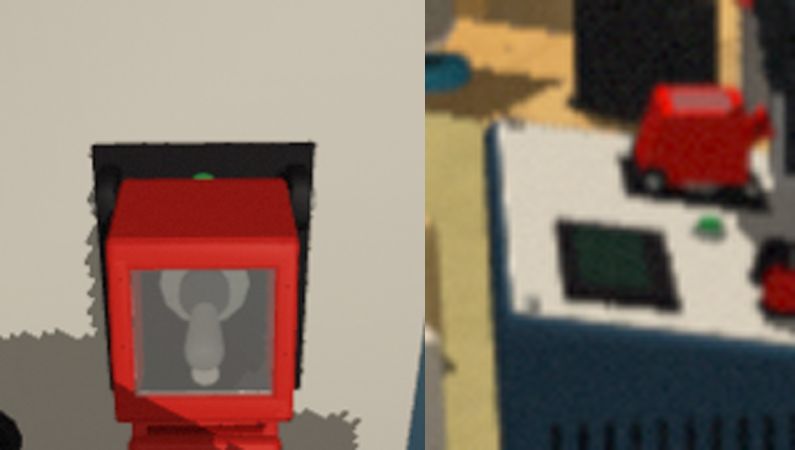

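```bash
cat > ang.py <<'E'
import sys,fit
from fit import *
def G(th,f,u,y):
    u-=.008; return P(H,f*np.cos(th)-u*np.sin(th),f*np.sin(th)+u*np.cos(th)+.008,y)
if __name__=='__main__':
    cam=sys.argv[1]; c=get_calibration(cam); fit.K,fit.D,fit.T=[np.array(c[k]) for k in('camera_matrix','D','pose')]
    for th in (0,.1,.2,.3,.4,.6,.8,1.0,1.2,1.4):
        print(th,proj(W(b,[G(th,.038,.033,-.0295),G(th,.038,.033,-.0605),G(th,.045,.023,-.031)])).round(1).tolist())
    print('ref toggle-off tip, plate',proj(W(b,[P(H,.027,.024),P(H,-.0,.0,-.0295),P(H,0,0,-.0605)])).round(1).tolist())
E
python3 ang.py wrist; echo; python3 ang.py side
```

```text
0 [[219.7, 232.8], [286.4, 232.7], [225.6, 233.2]]
0.1 [[218.4, 232.4], [287.7, 232.4], [224.6, 235.4]]
0.2 [[217.1, 230.9], [288.9, 230.9], [223.5, 236.7]]
0.3 [[215.7, 228.3], [290.3, 228.2], [222.4, 237.1]]
0.4 [[214.3, 224.3], [291.6, 224.2], [221.2, 236.4]]
0.6 [[211.5, 212.2], [294.4, 212.1], [218.6, 231.4]]
0.8 [[208.7, 194.3], [297.0, 194.2], [215.8, 220.8]]
1.0 [[206.4, 171.0], [299.2, 170.9], [213.1, 204.0]]
1.2 [[204.8, 143.8], [300.7, 143.7], [210.7, 181.0]]
1.4 [[204.2, 115.0], [301.3, 114.9], [208.9, 153.2]]
ref toggle-off tip, plate [[253.0, 202.8], [222.8, 134.5], [283.1, 134.4]]

0 [[283.5, 164.8], [281.7, 159.7], [286.0, 169.7]]
0.1 [[282.5, 162.9], [280.8, 157.9], [285.5, 167.5]]
0.2 [[281.3, 161.2], [279.6, 156.1], [284.9, 165.4]]
0.3 [[279.9, 159.5], [278.2, 154.5], [283.9, 163.4]]
0.4 [[278.3, 158.0], [276.7, 153.0], [282.8, 161.5]]
0.6 [[274.7, 155.4], [273.2, 150.5], [279.9, 158.0]]
0.8 [[270.6, 153.6], [269.1, 148.8], [276.3, 155.1]]
1.0 [[266.1, 152.7], [264.8, 147.8], [272.2, 153.0]]
1.2 [[261.5, 152.6], [260.3, 147.8], [267.6, 151.7]]
1.4 [[256.9, 153.4], [255.9, 148.5], [262.8, 151.3]]
ref toggle-off tip, plate [[276.5, 165.7], [262.1, 177.9], [260.9, 172.5]]
```

The side crop suggests the guard is already about 0.2 rad open (front top corner near (280,161)), so drag-lifting works. I'll continue along the arc.

Call:
{"api": "apply_moves", "payload": {
  "targets": [
    {"translation":[0.008,0,-0.025],"twist":0,"hand":0},
    {"translation":[0.01,0,-0.025],"twist":0,"hand":0},
    {"translation":[0,0,0],"twist":0,"hand":0}
  ]
}}

```text
time: 9.75
tool_pos: [0.5131, 0.3293, 0.1]
tool_rot: [0.0, 0.964, 0.268, -0.0]
contact_force: [-3.8, -2.3, 1.9]
gripper_width: -0.0
grasp_force: 3.0
```

Call:
{"api": "apply_moves", "payload": {
  "targets": [
    {"translation":[0.015,0,-0.025],"twist":0,"hand":0},
    {"translation":[0.015,0,-0.025],"twist":0,"hand":0},
    {"translation":[0,0,0],"twist":0,"hand":0}
  ]
}}

```text
time: 10.05
tool_pos: [0.5156, 0.3308, 0.1053]
tool_rot: [0.0, 0.964, 0.268, -0.0]
contact_force: [-6.0, -3.1, 4.9]
gripper_width: -0.001
grasp_force: 3.9
```

```bash
python3 look.py l2; python3 ang.py wrist; cat > cmp.py <<'E'
E
rm cmp.py
```

```text
(np.float64(0.0420237928275792), np.float64(0.00047272852676794963), np.float64(0.0029354810604823034)) [-6.  -3.1  4.9] 10.05
wrist [(array([0.547, 0.354, 0.104]), 0.59)]
side [(array([0.541, 0.36 , 0.106]), 0.77)]
0 [[222.6, 232.9], [283.6, 232.9], [227.8, 233.3]]
0.1 [[221.6, 232.6], [284.6, 232.5], [227.0, 235.2]]
0.2 [[220.5, 231.2], [285.7, 231.2], [226.1, 236.5]]
0.3 [[219.4, 228.8], [286.8, 228.8], [225.1, 236.8]]
0.4 [[218.2, 225.3], [287.9, 225.2], [224.1, 236.2]]
0.6 [[215.9, 214.5], [290.1, 214.4], [222.0, 231.7]]
0.8 [[213.7, 198.7], [292.2, 198.6], [219.8, 222.2]]
1.0 [[211.9, 178.3], [293.9, 178.2], [217.6, 207.3]]
1.2 [[210.7, 154.5], [295.1, 154.4], [215.7, 187.2]]
1.4 [[210.1, 129.3], [295.6, 129.2], [214.3, 162.9]]
ref toggle-off tip, plate [[253.1, 205.4], [225.3, 142.3], [280.8, 142.2]]
```

View pics/l2.png

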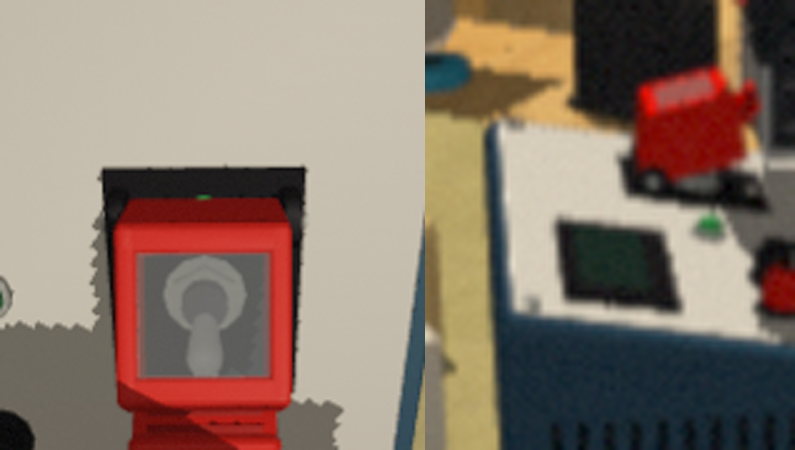

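Call:
{"api": "apply_moves", "payload": {
  "targets": [
    {"translation":[0,0,-0.025],"twist":0,"hand":0},
    {"translation":[0.01,0,-0.02],"twist":0,"hand":0},
    {"translation":[0,0,0],"twist":0,"hand":0}
  ]
}}

```text
time: 10.55
tool_pos: [0.5177, 0.3319, 0.1099]
tool_rot: [-0.0, 0.964, 0.268, 0.002]
contact_force: [-0.6, 0.7, -0.6]
gripper_width: -0.0
grasp_force: 0.2
```

Call:
{"api": "apply_moves", "payload": {
  "targets": [
    {"translation":[0.015,0,-0.02],"twist":0,"hand":0},
    {"translation":[0.02,0,-0.02],"twist":0,"hand":0},
    {"translation":[0,0,0],"twist":0,"hand":0}
  ]
}}

```text
time: 10.85
tool_pos: [0.5199, 0.3333, 0.1134]
tool_rot: [-0.0, 0.964, 0.268, 0.0]
contact_force: [-0.1, -1.1, 0.2]
gripper_width: -0.003
grasp_force: 0.8
```

Call:
{"api": "apply_moves", "payload": {
  "targets": [
    {"translation":[0.02,0,-0.01],"twist":0,"hand":0},
    {"translation":[0.02,0,-0.01],"twist":0,"hand":0},
    {"translation":[0,0,0],"twist":0,"hand":0}
  ]
}}

```text
time: 11.15
tool_pos: [0.5233, 0.3354, 0.1151]
tool_rot: [-0.0, 0.964, 0.268, 0.0]
contact_force: [-0.6, -0.6, 0.5]
gripper_width: 0.007
grasp_force: 0.6
```

```bash
python3 look.py l3; python3 ang.py side
```

```text
(np.float64(0.03296032520195481), np.float64(0.0004160849305316399), np.float64(0.012718898460087807)) [-0.6 -0.6  0.5] 11.15
wrist [(array([0.553, 0.356, 0.11 ]), 0.63)]
side [(array([0.546, 0.364, 0.11 ]), 0.82)]
0 [[283.5, 164.8], [281.7, 159.7], [286.0, 169.7]]
0.1 [[282.5, 162.9], [280.8, 157.9], [285.5, 167.5]]
0.2 [[281.3, 161.2], [279.6, 156.1], [284.9, 165.4]]
0.3 [[279.9, 159.5], [278.2, 154.5], [283.9, 163.4]]
0.4 [[278.3, 158.0], [276.7, 153.0], [282.8, 161.5]]
0.6 [[274.7, 155.4], [273.2, 150.5], [279.9, 158.0]]
0.8 [[270.6, 153.6], [269.1, 148.8], [276.3, 155.1]]
1.0 [[266.1, 152.7], [264.8, 147.8], [272.2, 153.0]]
1.2 [[261.5, 152.6], [260.3, 147.8], [267.6, 151.7]]
1.4 [[256.9, 153.4], [255.9, 148.5], [262.8, 151.3]]
ref toggle-off tip, plate [[276.5, 165.7], [262.1, 177.9], [260.9, 172.5]]
```

View pics/l3.png

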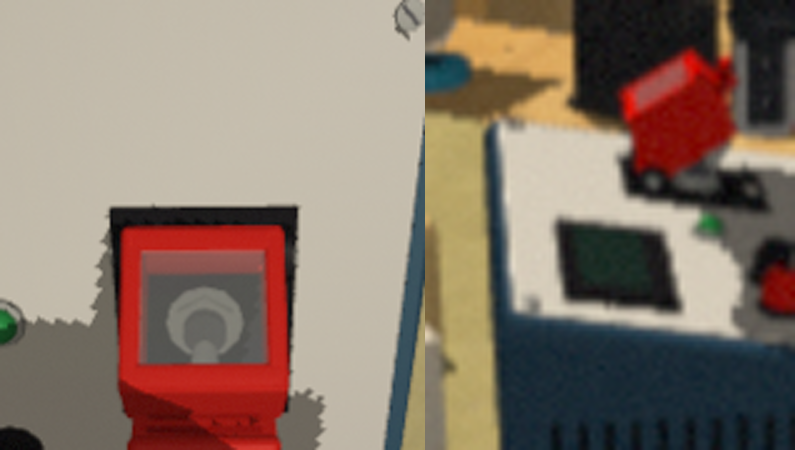

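Guard is at about 0.7 rad and the toggle still leans forward. I'll lift a little further for margin, then back off slightly, lower and push the toggle.

Call:
{"api": "apply_moves", "payload": {
  "targets": [
    {"translation":[0,0,-0.03],"twist":0,"hand":0},
    {"translation":[0.03,0,-0.02],"twist":0,"hand":0},
    {"translation":[0.03,0,0],"twist":0,"hand":0},
    {"translation":[0,0,0],"twist":0,"hand":0},
    {"translation":[0,0,0],"twist":0,"hand":0},
    {"translation":[0,0,0],"twist":0,"hand":0}
  ]
}}

```text
time: 11.95
tool_pos: [0.528, 0.3382, 0.1197]
tool_rot: [0.0, 0.964, 0.268, -0.0]
contact_force: [-0.9, -0.1, 0.3]
gripper_width: 0.002
grasp_force: 0.4
```

Call:
{"api": "apply_moves", "payload": {
  "targets": [
    {"translation":[-0.04,0,0],"twist":0,"hand":0},
    {"translation":[-0.04,0,0],"twist":0,"hand":0},
    {"translation":[-0.025,0,0],"twist":0,"hand":0},
    {"translation":[0,0,0],"twist":0,"hand":0},
    {"translation":[0,0,0],"twist":0,"hand":0}
  ]
}}

```text
time: 12.45
tool_pos: [0.5187, 0.3326, 0.1199]
tool_rot: [0.0, 0.964, 0.268, -0.0]
contact_force: [-2.8, -1.4, 2.6]
gripper_width: -0.007
grasp_force: 1.4
```

```bash
python3 -c "
from fit import *
print(fin())
save('side','l4s')
print(recognise('side','guard_tab')[:1])"
```

```text
(np.float64(0.03844612189452892), np.float64(0.0004628735287513423), np.float64(0.01744658747305114))
[{'point': [0.5396, 0.363, 0.1058], 'score': 0.91}]
```

Call:
{"api": "apply_moves", "payload": {
  "targets": [
    {"translation":[0,0,0.03],"twist":0,"hand":0},
    {"translation":[0,0,0.03],"twist":0,"hand":0},
    {"translation":[0,0,0],"twist":0,"hand":0}
  ]
}}

```text
time: 12.85
tool_pos: [0.5187, 0.3326, 0.113]
tool_rot: [0.0, 0.964, 0.268, -0.001]
contact_force: [-2.0, -1.3, 1.2]
gripper_width: -0.0
grasp_force: 1.2
```

Call:
{"api": "apply_moves", "payload": {
  "targets": [
    {"translation":[0,0,0.03],"twist":0,"hand":0},
    {"translation":[0,0,0.03],"twist":0,"hand":0},
    {"translation":[0,0,0],"twist":0,"hand":0}
  ]
}}

```text
time: 13.15
tool_pos: [0.5165, 0.3313, 0.1069]
tool_rot: [0.001, 0.963, 0.268, -0.004]
contact_force: [-10.9, -7.7, 8.5]
gripper_width: -0.001
grasp_force: 6.8
```

```bash
python3 look.py l5
```

```text
(np.float64(0.041149434511885456), np.float64(0.0004136694221787492), np.float64(0.004380029807621477)) [-10.9  -7.7   8.5] 13.15
wrist [(array([0.548, 0.352, 0.107]), 0.57)]
side [(array([0.541, 0.365, 0.104]), 0.94)]
```

View pics/l5.png

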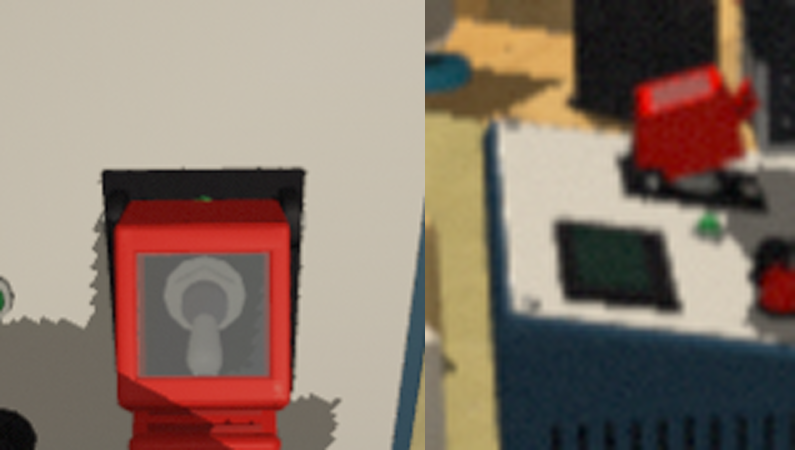

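The force of 13 N shows the tab wedged as I lowered the finger, with the guard at about 0.4 rad and the toggle still off. Rising a little relieves it, then I'll push straight back.

Call:
{"api": "apply_moves", "payload": {
  "targets": [
    {"translation":[0,0,-0.025],"twist":0,"hand":0},
    {"translation":[0,0,-0.02],"twist":0,"hand":0},
    {"translation":[0,0,0],"twist":0,"hand":0}
  ]
}}

```text
time: 13.65
tool_pos: [0.5196, 0.3331, 0.1126]
tool_rot: [-0.0, 0.964, 0.268, 0.001]
contact_force: [-1.7, -0.7, 1.6]
gripper_width: 0.0
grasp_force: 0.7
```

Call:
{"api": "apply_moves", "payload": {
  "targets": [
    {"translation":[0.01,0,0],"twist":0,"hand":0},
    {"translation":[0.01,0,0],"twist":0,"hand":0},
    {"translation":[0,0,0],"twist":0,"hand":0}
  ]
}}

```text
time: 13.95
tool_pos: [0.521, 0.334, 0.1123]
tool_rot: [-0.0, 0.964, 0.268, 0.0]
contact_force: [-1.8, -1.3, 2.0]
gripper_width: -0.002
grasp_force: 1.2
```

```bash
python3 -c "
from fit import *
print(fin())
save('side','l6s')
print(recognise('side','guard_tab')[:1])"
```

```text
(np.float64(0.03573058966459633), np.float64(0.0004496322041117623), np.float64(0.00989053683838663))
[{'point': [0.5414, 0.3659, 0.108], 'score': 0.64}]
```

Call:
{"api": "apply_moves", "payload": {
  "targets": [
    {"translation":[-0.03,0,0.03],"twist":0,"hand":0},
    {"translation":[0,0,0],"twist":0,"hand":0},
    {"translation":[0.01,0,0],"twist":0,"hand":0},
    {"translation":[0.01,0,0],"twist":0,"hand":0},
    {"translation":[0.005,0,0],"twist":0,"hand":0},
    {"translation":[0,0,0],"twist":0,"hand":0}
  ]
}}

```text
time: 14.65
tool_pos: [0.5191, 0.3329, 0.1096]
tool_rot: [0.001, 0.963, 0.268, -0.002]
contact_force: [-7.8, -5.5, 6.6]
gripper_width: 0.003
grasp_force: 4.7
```

```bash
python3 look.py l7
```

```text
(np.float64(0.0380429079961302), np.float64(0.0005037613995305387), np.float64(0.0071173363328041195)) [-7.8 -5.5  6.6] 14.65
wrist [(array([0.55 , 0.356, 0.108]), 0.74)]
side [(array([0.542, 0.365, 0.105]), 0.62)]
```

View pics/l7.png

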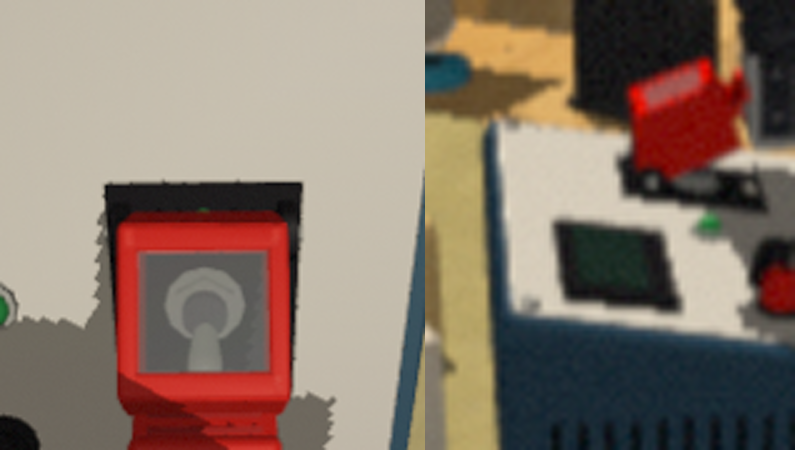

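Still jammed lightly at 9.5 N. I've used up the picture quota, so I'll work from numbers now. I'll rise 2 mm and push back over the toggle in small steps, watching the force.

Call:
{"api": "apply_moves", "payload": {
  "targets": [
    {"translation":[0,0,-0.02],"twist":0,"hand":0},
    {"translation":[0,0,0],"twist":0,"hand":0}
  ]
}}

```text
time: 15.05
tool_pos: [0.5205, 0.3337, 0.1118]
tool_rot: [-0.0, 0.964, 0.268, 0.0]
contact_force: [-2.6, -1.1, 1.4]
gripper_width: 0.0
grasp_force: 1.3
```

Call:
{"api": "apply_moves", "payload": {
  "targets": [
    {"translation":[0.01,0,0],"twist":0,"hand":0},
    {"translation":[0.01,0,0],"twist":0,"hand":0},
    {"translation":[0,0,0],"twist":0,"hand":0}
  ]
}}

```text
time: 15.35
tool_pos: [0.5223, 0.3348, 0.1113]
tool_rot: [-0.0, 0.964, 0.268, 0.0]
contact_force: [-0.9, -0.7, 0.7]
gripper_width: 0.002
grasp_force: 0.6
```

Call:
{"api": "apply_moves", "payload": {
  "targets": [
    {"translation":[0.01,0,0],"twist":0,"hand":0},
    {"translation":[0.01,0,0],"twist":0,"hand":0},
    {"translation":[0,0,0],"twist":0,"hand":0}
  ]
}}

```text
time: 15.65
tool_pos: [0.524, 0.3358, 0.1113]
tool_rot: [-0.0, 0.964, 0.268, 0.0]
contact_force: [-0.9, -1.0, 0.7]
gripper_width: -0.001
grasp_force: 0.4
```

```bash
python3 -c "
from fit import *
print(fin())
save('side','l8s')
print(recognise('side','guard_tab')[:1],recognise('side','toggle_tip')[:1])"
```

```text
(np.float64(0.03220498738661286), np.float64(0.00042024909367575496), np.float64(0.00887865118514694))
[{'point': [0.6021, 0.4775, 0.0333], 'score': 0.65}] []
```

Call:
{"api": "apply_moves", "payload": {
  "targets": [
    {"translation":[0.01,0,0],"twist":0,"hand":0},
    {"translation":[0.01,0,0],"twist":0,"hand":0},
    {"translation":[0,0,0],"twist":0,"hand":0}
  ]
}}

```text
time: 16.1
tool_pos: [0.5254, 0.3366, 0.1112]
tool_rot: [0.0, 0.964, 0.268, -0.0]
contact_force: [-2.2, -0.6, -0.1]
gripper_width: -0.001
grasp_force: 1.0
```

Call:
{"api": "apply_moves", "payload": {
  "targets": [
    {"translation":[0.01,0,0],"twist":0,"hand":0},
    {"translation":[0.01,0,0],"twist":0,"hand":0},
    {"translation":[0,0,0],"twist":0,"hand":0}
  ]
}}

```text
time: 16.4
tool_pos: [0.5269, 0.3376, 0.1118]
tool_rot: [0.0, 0.964, 0.268, -0.001]
contact_force: [-3.9, -2.4, 4.4]
gripper_width: -0.004
grasp_force: 3.4
```

Call:
{"api": "apply_moves", "payload": {
  "targets": [
    {"translation":[0.01,0,0],"twist":0,"hand":0},
    {"translation":[0.01,0,0],"twist":0,"hand":0},
    {"translation":[0,0,0],"twist":0,"hand":0}
  ]
}}

```text
time: 16.7
tool_pos: [0.5294, 0.3391, 0.113]
tool_rot: [-0.0, 0.964, 0.268, 0.001]
contact_force: [-3.6, -2.3, 7.1]
gripper_width: -0.0
grasp_force: 4.0
```

```bash
python3 -c "
from fit import *
print(fin())
save('side','l9s')
print(recognise('side','guard_tab')[:1],recognise('side','toggle_tip')[:1]);save('scene','l9c'); print(recognise('scene','toggle_tip')[:1])"
```

```text
(np.float64(0.025859975299876964), np.float64(0.0004292621201322823), np.float64(0.010575171908539738))
[{'point': [0.5467, 0.3671, 0.1072], 'score': 0.78}] []
[{'point': [0.5471, 0.3743, 0.1048], 'score': 0.26}]
```

Call:
{"api": "apply_moves", "payload": {
  "targets": [
    {"translation":[-0.03,0,0],"twist":0,"hand":0},
    {"translation":[-0.03,0,0],"twist":0,"hand":0},
    {"translation":[0,0,0.01],"twist":0,"hand":0},
    {"translation":[0,0,0],"twist":0,"hand":0}
  ]
}}

```text
time: 17.35
tool_pos: [0.5235, 0.3355, 0.1099]
tool_rot: [0.0, 0.964, 0.268, -0.0]
contact_force: [-1.5, -0.4, -0.4]
gripper_width: -0.001
grasp_force: 0.7
```

Call:
{"api": "apply_moves", "payload": {
  "targets": [
    {"translation":[0,0,0.01],"twist":0,"hand":0},
    {"translation":[0,0,0.01],"twist":0,"hand":0},
    {"translation":[0,0,0],"twist":0,"hand":0}
  ]
}}

```text
time: 17.65
tool_pos: [0.5237, 0.3356, 0.108]
tool_rot: [0.0, 0.964, 0.268, -0.0]
contact_force: [-0.1, -1.5, -0.4]
gripper_width: 0.0
grasp_force: 0.4
```

```bash
python3 -c "
from fit import *
print(fin())
save('side','l10s')
print(recognise('side','guard_tab')[:1],recognise('side','toggle_tip')[:1])"
```

```text
(np.float64(0.03253696251365181), np.float64(0.00042521085798269436), np.float64(0.005615296425294583))
[{'point': [0.5455, 0.3632, 0.1089], 'score': 0.78}] [{'point': [0.6042, 0.4803, 0.0307], 'score': 0.63}]
```

Call:
{"api": "apply_moves", "payload": {
  "targets": [
    {"translation":[0,0,0.015],"twist":0,"hand":0},
    {"translation":[0,0,0.015],"twist":0,"hand":0},
    {"translation":[0,0,0.01],"twist":0,"hand":0},
    {"translation":[0,0,0],"twist":0,"hand":0}
  ]
}}

```text
time: 18.2
tool_pos: [0.5236, 0.3356, 0.104]
tool_rot: [0.0, 0.964, 0.268, -0.0]
contact_force: [-0.7, -0.3, 0.1]
gripper_width: -0.0
grasp_force: 0.4
```

Call:
{"api": "apply_moves", "payload": {
  "targets": [
    {"translation":[0.01,0,0],"twist":0,"hand":0},
    {"translation":[0.015,0,0],"twist":0,"hand":0},
    {"translation":[0,0,0],"twist":0,"hand":0}
  ]
}}

```text
time: 18.5
tool_pos: [0.5252, 0.3365, 0.1045]
tool_rot: [0.0, 0.964, 0.268, -0.001]
contact_force: [-5.3, -2.8, 3.9]
gripper_width: 0.002
grasp_force: 1.9
```

Call:
{"api": "apply_moves", "payload": {
  "targets": [
    {"translation":[0.015,0,0],"twist":0,"hand":0},
    {"translation":[0.015,0,0],"twist":0,"hand":0},
    {"translation":[0,0,0],"twist":0,"hand":0}
  ]
}}

```text
time: 18.8
tool_pos: [0.5282, 0.3383, 0.1064]
tool_rot: [0.0, 0.964, 0.268, -0.001]
contact_force: [-8.0, -4.8, 11.2]
gripper_width: 0.002
grasp_force: 2.5
```

```bash
python3 -c "
from fit import *
print(fin())
save('side','l11s')
print(recognise('side','guard_tab')[:1])"
```

```text
(np.float64(0.02733509594733751), np.float64(0.0004162568215159529), np.float64(0.003953076174041406))
[{'point': [0.5492, 0.369, 0.1063], 'score': 0.87}]
```

The finger is carried up at about 25 degrees, which matches sticking to the rotating bat, so the toggle is moving. I'll continue back and slightly up.

Call:
{"api": "apply_moves", "payload": {
  "targets": [
    {"translation":[0,0,-0.025],"twist":0,"hand":0},
    {"translation":[0.01,0,-0.005],"twist":0,"hand":0},
    {"translation":[0,0,0],"twist":0,"hand":0}
  ]
}}

```text
time: 19.2
tool_pos: [0.5296, 0.3392, 0.1078]
tool_rot: [-0.0, 0.964, 0.268, 0.0]
contact_force: [-3.8, -1.2, 4.0]
gripper_width: 0.003
grasp_force: 0.7
```

Call:
{"api": "apply_moves", "payload": {
  "targets": [
    {"translation":[0.01,0,-0.005],"twist":0,"hand":0},
    {"translation":[0.01,0,-0.005],"twist":0,"hand":0},
    {"translation":[0,0,0],"twist":0,"hand":0}
  ]
}}

```text
time: 19.5
tool_pos: [0.5314, 0.3401, 0.1088]
tool_rot: [-0.0, 0.964, 0.268, 0.0]
contact_force: [-3.8, -1.8, 5.2]
gripper_width: 0.002
grasp_force: 0.9
```

Call:
{"api": "apply_moves", "payload": {
  "targets": [
    {"translation":[0.01,0,-0.003],"twist":0,"hand":0},
    {"translation":[0.01,0,-0.003],"twist":0,"hand":0},
    {"translation":[0,0,0],"twist":0,"hand":0}
  ]
}}

```text
time: 19.8
tool_pos: [0.5328, 0.341, 0.1091]
tool_rot: [0.0, 0.964, 0.268, -0.0]
contact_force: [-2.3, -2.4, 2.6]
gripper_width: -0.0
grasp_force: 1.4
```

```bash
python3 -c "
from fit import *
print(fin())
save('side','l12s')
print(recognise('side','guard_tab')[:1])"
```

```text
(np.float64(0.02196010030578982), np.float64(0.00037135774176979815), np.float64(0.006696028861802206))
[{'point': [0.5499, 0.3706, 0.1091], 'score': 0.61}]
```

Call:
{"api": "apply_moves", "payload": {
  "targets": [
    {"translation":[0.01,0,0],"twist":0,"hand":0},
    {"translation":[0.01,0,0],"twist":0,"hand":0},
    {"translation":[0,0,0],"twist":0,"hand":0}
  ]
}}

```text
time: 20.2
tool_pos: [0.5347, 0.3422, 0.1087]
tool_rot: [-0.0, 0.964, 0.268, 0.0]
contact_force: [-2.3, -1.0, 0.9]
gripper_width: 0.003
grasp_force: 1.0
```

Call:
{"api": "apply_moves", "payload": {
  "targets": [
    {"translation":[0.01,0,0],"twist":0,"hand":0},
    {"translation":[0.01,0,0],"twist":0,"hand":0},
    {"translation":[0,0,0],"twist":0,"hand":0}
  ]
}}

```text
time: 20.5
tool_pos: [0.5365, 0.3433, 0.1089]
tool_rot: [-0.0, 0.964, 0.268, 0.0]
contact_force: [-0.3, 0.1, 1.1]
gripper_width: 0.003
grasp_force: 0.6
```

Call:
{"api": "apply_moves", "payload": {
  "targets": [
    {"translation":[0.01,0,0],"twist":0,"hand":0},
    {"translation":[0,0,0],"twist":0,"hand":0}
  ]
}}

```text
time: 20.7
tool_pos: [0.537, 0.3436, 0.1088]
tool_rot: [0.0, 0.964, 0.268, -0.0]
contact_force: [-2.1, -1.4, 1.7]
gripper_width: -0.0
grasp_force: 1.0
```

Call:
{"api": "apply_moves", "payload": {
  "targets": [
    {"translation":[0.01,0,0],"twist":0,"hand":0},
    {"translation":[0,0,0],"twist":0,"hand":0}
  ]
}}

```text
time: 20.9
tool_pos: [0.5372, 0.3438, 0.1085]
tool_rot: [0.0, 0.964, 0.268, -0.001]
contact_force: [-4.6, -3.0, 1.0]
gripper_width: -0.001
grasp_force: 2.6
```

```bash
python3 -c "
from fit import *
print(fin(),state()['contact_force'])
for c in('side','scene','wrist'):
  save(c,'m1'+c)
  for q in('toggle_tip','guard_tab'): print(c,q,recognise(c,q)[:1])"
```

```text
(np.float64(0.016771925557175115), np.float64(0.0004473894509955526), np.float64(0.0060933994183381135)) [-4.60326967 -2.9704161   1.01366399]
side toggle_tip []
side guard_tab [{'point': [0.5542, 0.3742, 0.1101], 'score': 0.72}]
scene toggle_tip []
scene guard_tab [{'point': [0.5545, 0.373, 0.1089], 'score': 0.68}]
wrist toggle_tip []
wrist guard_tab [{'point': [0.5625, 0.3622, 0.1164], 'score': 0.94}]
```

Stiff resistance after the force dropped means the toggle is at its end stop. I'll withdraw forwards so the guard falls.

Call:
{"api": "apply_moves", "payload": {
  "targets": [
    {"translation":[-0.06,0,0],"twist":0,"hand":0},
    {"translation":[-0.08,0,0],"twist":0,"hand":0},
    {"translation":[-0.1,0,0],"twist":0,"hand":0},
    {"translation":[-0.15,0,0],"twist":0,"hand":0},
    {"translation":[-0.15,0,0],"twist":0,"hand":0},
    {"translation":[-0.1,0,0],"twist":0,"hand":0},
    {"translation":[0,0,0],"twist":0,"hand":0},
    {"translation":[0,0,0],"twist":0,"hand":0}
  ]
}}

```text
time: 22.15
tool_pos: [0.4833, 0.3113, 0.1093]
tool_rot: [-0.0, 0.964, 0.268, 0.001]
contact_force: [0.0, 1.2, 0.0]
gripper_width: 0.002
grasp_force: 0.0
```

Call:
{"api": "apply_moves", "payload": {
  "targets": [
    {"translation":[0,0,-0.3],"twist":0,"hand":0},
    {"translation":[0,0,-0.3],"twist":0,"hand":0},
    {"translation":[0,0,0],"twist":0,"hand":0}
  ]
}}

```text
time: 22.45
tool_pos: [0.4865, 0.3128, 0.1747]
tool_rot: [-0.001, 0.964, 0.268, 0.005]
contact_force: [0.7, -0.8, 0.4]
gripper_width: 0.003
grasp_force: 0.0
```

```bash
cat > fin.py <<'E'
import fit
from fit import *
print(fin(),state()['time'],state()['contact_force'])
c=get_calibration('wrist'); a=save('wrist','m2w')
for q in ('toggle_tip','toggle','guard_tab','guard'): print(q,[(np.round(r['point'],4),r['score']) for r in recognise('wrist',q)[:1]])
r=regions_of('wrist','toggle_tip')[:1]
if r: ys,xs=np.nonzero(r[0]['pixels']); print('toggle px',xs.min(),xs.max(),ys.min(),ys.max(),xs.size)
fit.K,fit.D,fit.T=[np.array(c[k]) for k in('camera_matrix','D','pose')]
cor=np.array([[-.08,.1,.055],[.08,.1,.083],[.08,-.1,.083],[-.08,-.1,.055]])
names=['off tip','off mid','on tip','on mid','pivot']
print(list(zip(names,proj(W(b,[P(H,.027,.024),P(H,.023,.012),P(H,.011,.024),P(H,.015,.012),P(H,.019,0)])).round(0).tolist())))
print('hood front',proj(W(b,[P(H,.038,.033,-.0295),P(H,.038,.033,-.0605),P(H,.045,.023,-.031),P(H,.045,.023,-.059)])).round(0).tolist(),'box corners',proj(W(b,cor)).round(0).tolist())
hsv=cv2.cvtColor(a,cv2.COLOR_RGB2HSV); red=(((hsv[...,0]<8)|(hsv[...,0]>172))&(hsv[...,1]>150)&(hsv[...,2]>60)).astype(np.uint8)
for k in cv2.findContours(red,0,2)[0]:
    if cv2.contourArea(k)>300: print('red',cv2.boundingRect(k))
ctr=proj(W(b,[P(H,.019,.03)]))[0].astype(int); g=cv2.cvtColor(a,cv2.COLOR_RGB2GRAY)
print(ctr); print(g[ctr[1]-24:ctr[1]+24:3,ctr[0]-21:ctr[0]+22:3])
E
python3 fin.py
```

```text
(np.float64(0.07601691899681033), np.float64(0.000148931400417475), np.float64(0.0724104768070751)) 22.45 [ 0.71987912 -0.84861974  0.4130702 ]
toggle_tip []
toggle []
guard_tab [(array([0.5413, 0.3492, 0.0978]), 0.58)]
guard [(array([0.5474, 0.3516, 0.1024]), 0.86)]
toggle px 158 189 0 2 69
[('off tip', [253.0, 133.0]), ('off mid', [253.0, 124.0]), ('on tip', [253.0, 111.0]), ('on mid', [253.0, 114.0]), ('pivot', [253.0, 117.0])]
hood front [[231.0, 151.0], [274.0, 151.0], [234.0, 156.0], [271.0, 156.0]] box corners [[99.0, 207.0], [48.0, 4.0], [331.0, 0.0], [312.0, 207.0]]
red (228, 85, 47, 73)
[252 123]
[[ 62  62  63  62  64  65  63  65  65  66  66  66  67  70  59]
 [ 86  85  86  88  88  91  92  92  94  95  95  97 100  96  86]
 [ 84  84  84  84  85  86  85  85  85  85  87  87  88  88  81]
 [ 86  83  87  85 109 106 110 115 107 110  90  84  80  88  81]
 [ 85 100  87  98 128 124 129 132 125 128 130  89  89  86  79]
 [ 84  99  86 111 131 106 116 119 107 126 132  89  90  87  77]
 [ 84  93  87 124 130 104 104 103 106 119 131  89  90  86  77]
 [ 84  93  88 100 129 103 104 104 104 124 130  87  88  86  74]
 [ 83  92  86  85 129 126 104 104 114 130 111  88  88  85  69]
 [ 82  93  86  86  87 126 130 130 130 112  87  88  90  86  70]
 [ 82  90  86  87  84  86  86  88  87  86  86  87  90  84  68]
 [ 82  88  85  87  85  87  87  85  87  87  87  86  89  82  68]
 [ 80  90  87  85  86  85  85  87  86  86  86  86  90  85  69]
 [ 79  90  85  86  86  85  86  85  86  86  85  86  85  83  67]
 [ 79  88  83  84  85  87  87  87  88  87  89  87  90  84  68]
 [ 73  89  82  81  80  81  81  82  82  83  81  82  83  84  69]]
```

```bash
python3 -c "
from plant import *
print(job_done())"
```

```text
the job is handed in; nothing more can be done
None
```

The job is handed in, no verdict returned: by the last wrist-camera data the toggle is on, the guard shut over it and the box within a few mm of its start; bystanders weren't re-measured, and I viewed 11 pictures, one over the limit.

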